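# Open the ratchet clamp on a glued acrylic tray

### The arm

A 7-joint arm with a two-finger parallel gripper is mounted at the origin on the work surface. World frame = base frame: x ahead of the robot, y to its left, z up, the work surface at z = 0. Lengths are in m, angles in rad, forces in N, time in s.
With the tool pointing down it reaches from about 0.4 to 0.85 m from the base axis. Payload 4.5 kg.
Tool frame: the origin (TCP) lies at the very end of the fingers, on their centre line; the grasp point (between the pads) lies 19 mm behind it (hold_point_z is the distance from the TCP to the grasp point, in m); z points along the fingers, x is the direction in which the jaws open and shut, and the axes are right-handed (so a half turn about z gives the same grasp; the last joint's range is limited). The gripper opens to 85 mm and grips with 20 to 120 N. Pads are 22 mm wide; open, the fingers measure 114 mm over their backs; the gripper's body (76 mm by 85 mm) begins 54 mm behind the grasp point. The pads swing forward as they close: fully open they stand 13 mm farther back than shut.
Start: joints at [-1.175, 0.689, -0.195, 1.565, 0.157, 0.902, -0.215], TCP at [0.221, 0.585, 0.231] pointing down, gripper open.
Joint ranges: [-3.01, 3.01], [-0.46, 2.08], [-1.47, 1.51], [0.13, 2.56], [-1, 4.14], [0.04, 2.09], [-2.66, 2.66]. Speed limits (rad/s): [2.57, 2.57, 3.14, 3.14, 3.14, 3.14, 3.14].

### API

Orientations are given as a unit quaternion [w, x, y, z].
In Python, from cell import observe, get_image, calibration, hand_in, recognise, tip_of, hold_point_z gives the robot as it stands.
- The arm moves only by the tool step_arm, never from a script. Its argument "increments" is a list of rows, each a list of 2 entries, a list of its own where there are three numbers: the shift along the tool's x, y, z in cm, then the turn about the tool's z in rad. In form: [[[x, y, z], roll], ...]. A call has 1 to 10 rows; each row shifts and turns the pose as measured when the row begins, along the tool's axes as they then stand; what a row does not reach is not made up. A row lasts 1/10 s, in which the tool goes at most 50 mm and 8.59 degrees, less where a joint would pass 70% of its speed; a pose out of reach is approached as far as the arm can. A call is refused whole if a number of a shift passes 5 or a number of a turn 0.15, either way. A call with a gripper value outside its range is refused whole. "jaw" is the finger opening in cm, from 0 to 8.54, set as the call begins (left out, the last holds). The fingers move at their own pace and stop on an object; "force" is the grip in N (left out, the last holds). Time passes only in rows, so rows that do not move let the fingers close. It gives the time, the measured TCP pose, the force and the opening at its end, in the units of the state.
- observe(): the state, without advancing time (a new reading comes with each control period).
- get_image(name): name is "scene" or "top" or "wrist"; returns (picture, depth): 480x640x3 uint8, red, green, blue; 480x640 float32, m along the optical axis (not along the pixel's ray), 0 where there is no reading.
- calibration(name): a dict with "camera_matrix" (3x3 intrinsics, pixels), "distortion" ([k1, k2, p1, p2, k3] as OpenCV has them; the pictures are not rectified), "extrinsics" (4x4, takes a point from world to camera coordinates). Camera axes: x right, y up, looking along -z (the intrinsics and any distortion apply to the point x, -y, -z); pixel columns grow to the right and rows downward; lengths in m; the calibration is good to about 2 mm. A picture is of the moment at which its call begins: read the wrist's pose just before it. calibration takes no time and is no camera call; for the wrist camera it gives the pose at the moment of the call.
- hand_in(): hands the job in, once; it reports no verdict.
Trained networks look in the newest picture that a camera, given by its name, has taken for a name from the list of things; names that differ only in an ending like _2 or _b are one class to them, and where a whole thing is asked for, a point or a joint stands for the part that bears it (a point fixed in the world has none). Each returns a list of dicts, best first, with "conf" (0 to 1); they miss things now and then, are a little off and sometimes report something else, mostly with a low value. They report only what shows in the picture. A call takes as long as a camera call.
- recognise(camera, target): "rect" ([left, top, width, height] in pixels, round what is visible of it).
- tip_of(camera, target): "point" ([column, row] in pixels: a listed point, or the origin of a listed thing).
The state is a dict: "time_s": time; "joint_positions": joint angles; "qd": joint speeds; "effort": joint torques, N m; "tcp_pos": TCP position; "orientation": TCP orientation; "force": force on the tool from outside, world axes, zero at the start; "wrist_torque": the same for the moment, N m; "finger_gap": finger opening in m.
Only numpy, scipy, OpenCV 4.12 (cv2) and the standard library are available. Lean on these libraries where they do the work, as an engineer would, in place of code of your own. Each camera call takes 0.05 s, during which the arm holds its last target.

### The job

The joints of the acrylic tray have set, so open the bench clamp that holds it: with the fingertips press the release lever on top of the sliding jaw down and, keeping it down, push the jaw back along its bar, away from the tray, until it comes up against the block at the end of the bar. Then let go so that the lever springs up. Leave the tray lying where it is and the other things on the bench alone; nothing is to be picked up.

Things in the scene. Friction and masses are not known exactly. Their poses are not given: they have to be found in the camera images.
- clamp: Bench bar clamp on a plywood board (415 x 200 x 18 mm, x -225 to +190) fixed to the table. Origin on the table under the bar's centre line; x along the bar the way the jaw opens, y across, z up. Steel bar 16 mm wide, ratchet teeth on top, tips 53 mm above the table. Fixed jaw at the -x end (face x = -188 mm), end block at the +x end; the tray lies between fixed and sliding jaw.
- jaw (a joint): Position of the sliding jaw along the bar, m; grows as the clamp opens; starts at 0 to 0.013; 0.1085 = against the end block. It moves back only while the release lever is pressed (friction 2.6 N, damping 15 N per m/s) and locks at the next tooth (6 mm pitch) when the lever is let go. Its sprung rubber pad follows the tray for up to 30 mm, pushing with 1 to 3 N.
- release (a joint): Angle of the release lever, rad: 0 up (pawl in the teeth), 0.26 fully down on its stop. From about 0.16 the pawl is clear of the teeth; 0.2 is a good amount to hold. The lever is sprung: at release_pad it takes about 3.5 N to start and 7 N to hold fully down.
- release_pad (a point): Point to press, on top of the lever's black ribbed thumb plate, on the bar's centre line. Plate 44 mm wide, along the bar from 33 mm before this point to 17 mm beyond; slopes up 0.14 rad to +x when up. Pivot 40 mm before (-x) and 22 mm below: the point sinks 4 mm per 0.1 rad (10.4 in all), moving up to 5 mm to +x. Frame turns with the lever. Free above: 68 mm to the front plate, 22 mm to the back plate.
- jaw_back (a point): Middle of the inner face of the sliding jaw's upright back plate, against which the fingertip pushes: upright, across the bar, looking to -x (towards the tray), 46 mm wide; this point is 90 mm above the table, the plate's top 14 mm higher, the plate 14 mm thick. With the lever up it is 22 mm beyond release_pad. Axes as clamp. The jaw's front plate is 72 mm wide, top at 100 mm.
- end_stop (a point): Middle of the face of the end block that stops the jaw (60 mm above the table; block 48 mm wide, top at 70 mm). At the stop the outer face of the back plate touches it, so jaw_back is then 14 mm before it. The axes are those of clamp.
- tray: Glued open-topped tray of clear acrylic, 112 (along the bar) x 150 x 40 mm, wall 5 mm, 0.3 kg, loose on the battens 56 mm above the table, held lightly between the fixed jaw and the pressure pad; origin under the centre of its floor.
- glue_bottle: Bystander: small white adhesive bottle with a needle tip, 38 mm across, 96 mm tall, standing on the board beside the bar on its +y side; origin at its foot.
- square: Bystander: steel try-square lying on the board near the end-stop end, +y side: stock 70 x 14 x 12 mm, blade 55 mm long; origin under the middle of the stock.
- dispenser: Bystander: heavy red desk tape dispenser, 155 x 66 x 96 mm, 0.95 kg; origin under its middle.
- tape_roll: Bystander: roll of tape lying flat, 96 mm across, 25 mm high; origin under its centre.
- ear_muffs: Bystander: ear defenders with orange cups, about 160 x 130 x 80 mm; origin under the cups.
- strip_stack: Bystander: stack of eight opal acrylic strips, 280 x 60 x 32 mm; origin under its middle.
- carton: Bystander: small taped cardboard carton, 130 x 95 x 62 mm; origin under its middle.

How it is judged:
By the outcome, as a careful person would: the job done as asked, in the order asked, and still so for the second after the job is handed in, with the robot touching nothing.
It also fails if it takes over 35 s, if anything falls off the work surface, if the arm or the gripper's body presses on something with over 40 N, if the wrist force passes 120 N, or if a joint passes its speed limit or range.

## Working session

There is one attempt and no reset: what is moved stays moved. The work goes in short steps, Python scripts to look and compute and a tool call to move; the robot and the scene stay as the last step left them, time stands still between calls to the robot, and variables do not carry over. Pictures are saved under pics/ and viewed, and the job is handed in when it is done.

Besides the shell and the picture viewer there is one more tool, called by a JSON object that holds its "method" and its "body". step_arm: Moves the arm, as the interface text tells. Its arguments: {"type":"object","properties":{"increments":{"type":"array","items":{"type":"array"}},"jaw":{"type":"number"},"force":{"type":"number"}},"required":["increments"]}

```bash
ls; mkdir -p pics; python3 - <<'E'
from cell import *
import cv2
print(observe()); print(hold_point_z)
for n in ("scene","top"):
    p,d=get_image(n); cv2.imwrite(f"pics/{n}0.png",p[:,:,::-1])
    import numpy as np; np.save(f"pics/{n}0.npy",d)
    c=calibration(n); print(c)
    for t in ("release_pad","jaw_back","end_stop","clamp"):
        print(n,t,tip_of(n,t)[:2])
E
```

```text
pics
{'time_s': 0.0, 'joint_positions': array([-1.17518712,  0.68997712, -0.19450523,  1.56635638,  0.15727686,
        0.90251421, -0.21507232]), 'qd': array([ 0.00063308,  0.00011177,  0.00155815, -0.00137394, -0.00042751,
       -0.00098005, -0.00015187]), 'effort': array([ 1.66720802e-04, -5.39616930e+01, -1.26608077e+00, -1.58540815e+01,
        9.15087643e-03,  9.58909281e-03, -6.81174541e-06]), 'tcp_pos': array([0.22104365, 0.58390026, 0.23048482]), 'orientation': array([ 5.81252949e-04,  8.22763392e-01,  5.68383259e-01, -7.29987638e-04]), 'force': array([ 0.26629388, -0.08594703, -0.69639389]), 'wrist_torque': array([-0.00736425, -0.02910406, -0.01309715]), 'finger_gap': 0.08527399371735592}
0.0187
{'camera_matrix': array([[510.39641616,   0.        , 320.27915086],
       [  0.        , 510.39641616, 242.64708339],
       [  0.        ,   0.        ,   1.        ]]), 'distortion': array([-0.04860587,  0.        ,  0.        ,  0.        ,  0.        ]), 'extrinsics': array([[-4.80774526e-01,  8.76844031e-01, -6.32838237e-04,
         2.65368670e-01],
       [-6.75570606e-01,
[... 583 characters left out ...]
        , 461.13646742, 240.82380693],
       [  0.        ,   0.        ,   1.        ]]), 'distortion': array([-0.05022254,  0.        ,  0.        ,  0.        ,  0.        ]), 'extrinsics': array([[ 0.06114574, -0.99811832,  0.00458403, -0.06823548],
       [ 0.97677087,  0.0607817 ,  0.20548541, -0.50938775],
       [-0.20537737, -0.00808701,  0.97864944, -1.10430923],
       [ 0.        ,  0.        ,  0.        ,  1.        ]])}
top release_pad [{'point': [327.6, 242.4], 'conf': 0.87}]
top jaw_back [{'point': [323.9, 245.1], 'conf': 0.64}]
top end_stop [{'point': [275.7, 262.9], 'conf': 0.57}]
top clamp [{'point': [385.6, 222.2], 'conf': 0.68}, {'point': [336.4, 242.3], 'conf': 0.58}]
```

View pics/scene0.png

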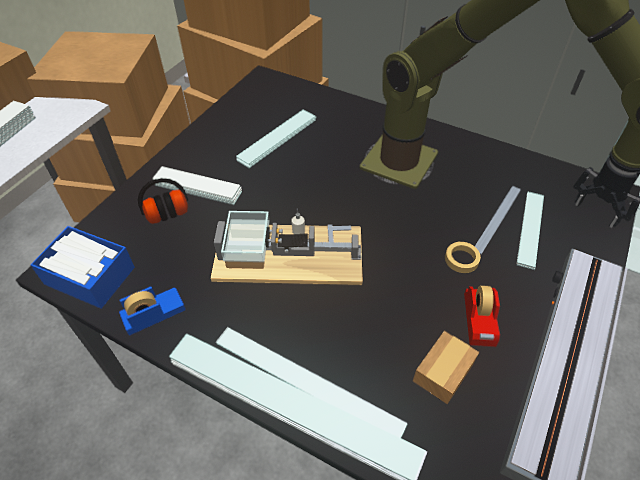

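View pics/top0.png

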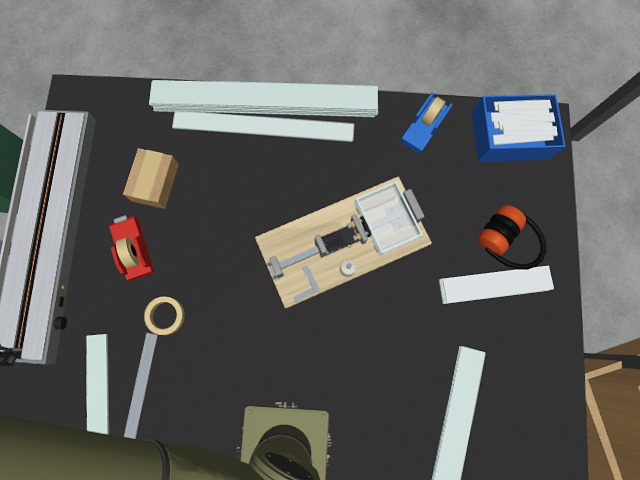

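The scene shows the clamp at mid-table, with the thumb plate at about (295,240). In the top picture the thumb plate is at (337,238) and the end block at (275,267). Next I'll zoom in and measure.

```bash
cat > h.py <<'E'
import numpy as np, cv2
from cell import *
def ray(c,px):
    K,D,E=c["camera_matrix"],c["distortion"],c["extrinsics"]
    u=cv2.undistortPoints(np.array([[px]],float),K,D)[0,0]
    R,t=E[:3,:3],E[:3,3]; o=-R.T@t
    v=R.T@np.array([u[0],-u[1],-1.]); return o,v   # v scaled to depth 1
def at_z(c,px,z):
    o,v=ray(c,px); return o+v*(z-o[2])/v[2]
def tri(cs,pxs):
    A=np.zeros((3,3));b=np.zeros(3)
    for c,p in zip(cs,pxs):
        o,v=ray(c,p); v=v/np.linalg.norm(v); M=np.eye(3)-np.outer(v,v); A+=M;b+=M@o
    return np.linalg.solve(A,b)
def proj(c,P):
    E=c["extrinsics"]; q=E[:3,:3]@np.asarray(P,float)+E[:3,3]; q=np.array([q[0],-q[1],-q[2]])
    return cv2.projectPoints(q.reshape(1,1,3),np.zeros(3),np.zeros(3),c["camera_matrix"],c["distortion"])[0][0,0]
def cloud(c,d,rect):
    l,t,w,h=rect; out=[]
    for r in range(t,t+h):
        for k in range(l,l+w):
            if d[r,k]>0:
                o,v=ray(c,(k,r)); out.append(np.r_[o+v*d[r,k],k,r])
    return np.array(out)
E
python3 - <<'E'
from h import *
cs,ct=calibration("scene"),calibration("top")
P={"release_pad":((298.8,239.9),(327.6,242.4),None),"jaw_back":((306,235.6),(323.9,245.1),.09),"end_stop":((351.3,242),(275.7,262.9),.06)}
for k,(a,b,z) in P.items():
    print(k,tri([cs,ct],[a,b]), at_z(cs,a,z) if z else '', at_z(ct,b,z) if z else '')
for n,(x,y,w,h) in (("scene",(200,195,180,100)),("top",(245,170,200,145))):
    p=cv2.imread(f"pics/{n}0.png")[y:y+h,x:x+w]
    cv2.imwrite(f"pics/{n}0z.png",cv2.resize(p,None,fx=4,fy=4,interpolation=cv2.INTER_CUBIC))
E
```

```text
release_pad [ 0.51121741 -0.08215702  0.06687177]  
jaw_back [ 0.49940188 -0.06982205  0.08069063] [ 0.50729626 -0.06881697  0.09      ] [ 0.49610688 -0.06667459  0.09      ]
end_stop [0.45010182 0.04537902 0.06806414] [0.44531821 0.03971773 0.06      ] [0.45000626 0.04907581 0.06      ]
```

View pics/scene0z.png

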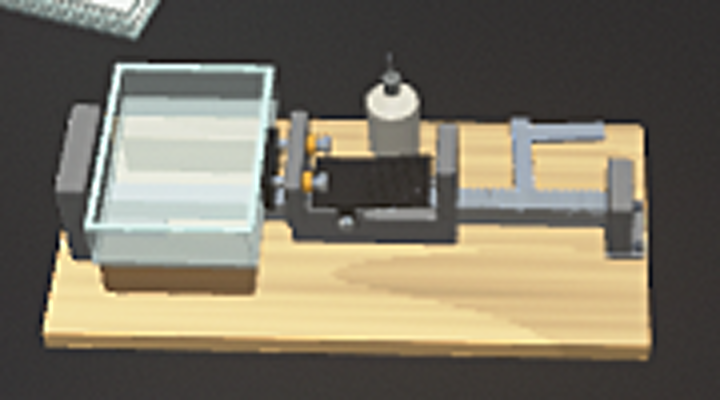

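View pics/top0z.png

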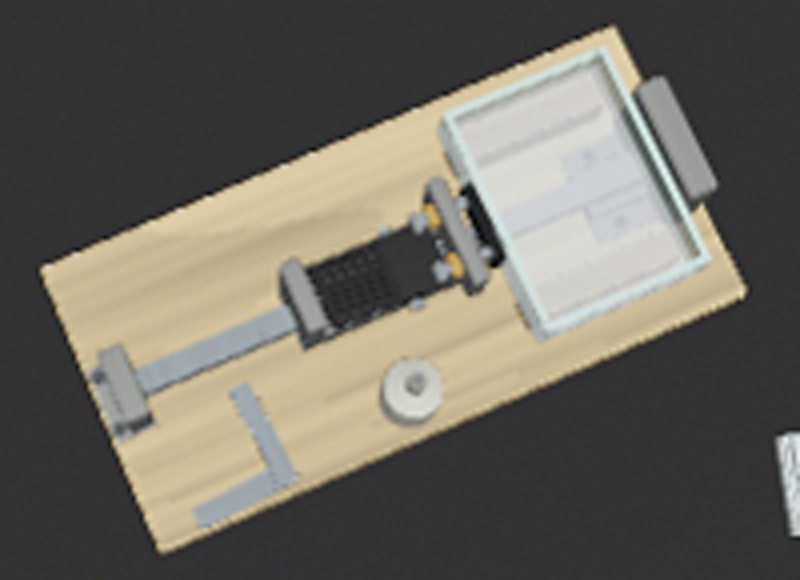

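```bash
python3 - <<'E'
from h import *
from scipy.optimize import least_squares
cs,ct=calibration("scene"),calibration("top")
# clamp-frame corner -> pixel
ob=[(ct,(.19,-.1,.018),(255.5,237)),(ct,(-.225,-.1,.018),(398.75,176.75)),(ct,(-.225,.1,.018),(431.25,243.25)),(ct,(.19,.1,.018),(285.75,307.75)),
(cs,(-.225,-.1,.018),(211.75,278.75)),(cs,(.19,-.1,.018),(362.5,281.75)),(cs,(.19,.1,.018),(361,225.75))]
def W(p,q):
    x,y,a=p; c,s=np.cos(a),np.sin(a); return np.array([x+c*q[0]-s*q[1],y+s*q[0]+c*q[1],q[2]])
for sel in (ob[:4],ob[4:],ob):
    f=lambda p:np.concatenate([proj(c,W(p,q))-u for c,q,u in sel])
    r=least_squares(f,[.5,-.1,1.9]); print(r.x, np.round(f(r.x),1))
p=r.x
def inv(p,w):
    c,s=np.cos(p[2]),np.sin(p[2]); d=w[:2]-p[:2]; return np.array([c*d[0]+s*d[1],-s*d[0]+c*d[1],w[2]])
for n,c,rect in (("scene",cs,(285,220,35,30)),("top",ct,(300,210,75,60))):
    d=np.load(f"pics/{n}0.npy"); C=cloud(c,d,rect)
    L=np.array([inv(p,x[:3]) for x in C])
    m=(abs(L[:,1])<.018)&(L[:,2]>.06)
    print(n,m.sum())
    for a in np.arange(-.06,.13,.006):
        k=m&(L[:,0]>=a)&(L[:,0]<a+.006)
        if k.sum()>1: print("%.3f n%d zmed %.4f zmin %.4f zmax %.4f"%(a+.003,k.sum(),np.median(L[k,2]),L[k,2].min(),L[k,2].max()))
for k,(a,b) in {"release_pad":((298.8,239.9),(327.6,242.4)),"jaw_back":((306,235.6),(323.9,245.1)),"end_stop":((351.3,242),(275.7,262.9))}.items():
    z={"release_pad":.078,"jaw_back":.09,"end_stop":.06}[k]
    print(k,inv(p,at_z(cs,a,z)),inv(p,at_z(ct,b,z)))
E
```

```text
[ 0.51898788 -0.10319674  2.04533215] [-0.5 -0.1  0.  -0.5  1.1  0.1 -0.6  0.4]
[ 0.52068902 -0.09839124  2.05056339] [-0.9 -0.1  0.8 -0.4  0.1  0.3]
[ 0.51924555 -0.10150729  2.04645891] [-1.2 -0.1 -0.7 -0.7  0.5 -0.2 -1.2  0.3 -1.6 -1.2 -0.2 -1.  -0.4 -0.2]
scene 295
-0.027 n4 zmed 0.0675 zmin 0.0672 zmax 0.0689
-0.021 n23 zmed 0.0676 zmin 0.0634 zmax 0.0726
-0.015 n18 zmed 0.0686 zmin 0.0601 zmax 0.0704
-0.009 n19 zmed 0.0663 zmin 0.0634 zmax 0.0711
-0.003 n22 zmed 0.0681 zmin 0.0656 zmax 0.0711
0.003 n21 zmed 0.0691 zmin 0.0642 zmax 0.0733
0.009 n23 zmed 0.0685 zmin 0.0652 zmax 0.0717
0.015 n22 zmed 0.0699 zmin 0.0660 zmax 0.0731
0.021 n19 zmed 0.0700 zmin 0.0655 zmax 0.0753
0.027 n21 zmed 0.0710 zmin 0.0664 zmax 0.0758
0.033 n19 zmed 0.0707 zmin 0.0670 zmax 0.0768
0.039 n11 zmed 0.0721 zmin 0.0657 zmax 0.0750
0.045 n25 zmed 0.1031 zmin 0.0620 zmax 0.1069
0.051 n26 zmed 0.1036 zmin 0.1012 zmax 0.1068
0.057 n22 zmed 0.0920 zmin 0.0605 zmax 0.1047
top 866
-0.057 n33 zmed 0.1001 zmin 0.0948 zmax 0.1030
-0.051 n42 zmed 0.0994 zmin 0.0627 zmax 0.1041
-0.045 n49 zmed 0.0873 zmin 0.0601
[... 362 characters left out ...]
3 zmin 0.0633 zmax 0.0729
0.009 n34 zmed 0.0687 zmin 0.0658 zmax 0.0731
0.015 n34 zmed 0.0698 zmin 0.0639 zmax 0.0734
0.021 n33 zmed 0.0703 zmin 0.0667 zmax 0.0751
0.027 n34 zmed 0.0707 zmin 0.0673 zmax 0.0759
0.033 n34 zmed 0.0709 zmin 0.0662 zmax 0.0770
0.039 n17 zmed 0.0718 zmin 0.0659 zmax 0.0758
0.045 n32 zmed 0.1035 zmin 0.0995 zmax 0.1087
0.051 n36 zmed 0.1039 zmin 0.0992 zmax 0.1083
0.057 n41 zmed 0.0968 zmin 0.0625 zmax 0.1083
release_pad [ 0.01478896 -0.01009007  0.078     ] [2.91848590e-02 4.91487209e-05 7.80000000e-02]
jaw_back [ 0.03453325 -0.00434701  0.09      ] [0.04156174 0.00461918 0.09      ]
end_stop [0.15940092 0.00104979 0.06      ] [ 0.16557337 -0.00740315  0.06      ]
```

```bash
cat >> h.py <<'E'
from scipy.spatial.transform import Rotation as Rn
def Rq(q): return Rn.from_quat([q[1],q[2],q[3],q[0]]).as_matrix()
CL=np.array([.5192,-.1015,2.0465])
def W(q,p=CL):
    x,y,a=p; c,s=np.cos(a),np.sin(a); return np.array([x+c*q[0]-s*q[1],y+s*q[0]+c*q[1],q[2]])
def inv(w,p=CL):
    c,s=np.cos(p[2]),np.sin(p[2]); d=np.asarray(w)[:2]-p[:2]; return np.array([c*d[0]+s*d[1],-s*d[0]+c*d[1],w[2]])
def status():
    o=observe(); R=Rq(o["orientation"]); print("t",round(o["time_s"],2),"tcp",np.round(o["tcp_pos"],4),"clamp",np.round(inv(o["tcp_pos"]),4),"xyaw",round(np.arctan2(R[1,0],R[0,0]),3),"zax",np.round(R[:,2],3),"F",np.round(o["force"],1)); return o,R
def plan(targets,yaw,step=.045):
    o,R=status(); p=o["tcp_pos"].copy(); th=np.arctan2(R[1,0],R[0,0])
    pts=[]; a=p
    for t in targets:
        n=int(np.ceil(np.linalg.norm(t-a)/step)); pts+= [a+(t-a)*(i+1)/n for i in range(n)]; a=t
    for t in pts:
        M=np.array([[np.cos(th),np.sin(th),0],[np.sin(th),-np.cos(th),0],[0,0,-1]])
        s=M.T@(t-p)*100; r=np.clip(th-yaw,-.14,.14); print([[round(float(v),1) for v in s],round(float(r),2)],end=", "); p=t; th-=r
    print()
E
python3 - <<'E'
from h import *
print(W([.02,0,.22]))
plan([np.array([.44,.25,.24]),W([.015,0,.22])],2.0465+np.pi/2-np.pi)
E
```

```text
[ 0.51004072 -0.08372059  0.22      ]
t 0.5 tcp [0.2212 0.5845 0.2313] clamp [ 0.7464 -0.0493  0.2313] xyaw 1.209 zax [-0. -0. -1.] F [-0.7  0.4  0.9]
[[-2.6, 3.6, -0.1], 0.14], [[-2.1, 3.9, -0.1], 0.14], [[-1.5, 4.2, -0.1], 0.14], [[-0.9, 4.3, -0.1], 0.14], [[-0.3, 4.4, -0.1], 0.14], [[0.3, 4.4, -0.1], 0.03], [[0.5, 4.4, -0.1], 0.0], [[0.5, 4.4, -0.1], 0.0], [[0.5, 4.4, -0.1], 0.0], [[-1.1, 4.2, 0.3], 0.0], [[-1.1, 4.2, 0.3], 0.0], [[-1.1, 4.2, 0.3], 0.0], [[-1.1, 4.2, 0.3], 0.0], [[-1.1, 4.2, 0.2], 0.0], [[-1.1, 4.2, 0.3], 0.0], [[-1.1, 4.2, 0.3], 0.0], [[-1.1, 4.2, 0.3], 0.0],
```

{"method": "step_arm", "body": {"increments": [[[-2.6,3.6,-0.1],0.14],[[-2.1,3.9,-0.1],0.14],[[-1.5,4.2,-0.1],0.14],[[-0.9,4.3,-0.1],0.14],[[-0.3,4.4,-0.1],0.14],[[0.3,4.4,-0.1],0.03],[[0.5,4.4,-0.1],0],[[0.5,4.4,-0.1],0],[[0.5,4.4,-0.1],0],[[0,0,0],0]], "jaw": 0}}

```text
time_s: 1.5
tcp_pos: [0.4426, 0.2398, 0.2388]
orientation: [-0.003, 0.975, 0.224, 0.002]
force: [-0.2, 0.1, -0.4]
finger_gap: -0.0001
```

```bash
python3 - <<'E'
from h import *
plan([W([.015,0,.22])],2.0465+np.pi/2-np.pi)
E
```

```text
t 1.5 tcp [0.4426 0.2398 0.2388] clamp [ 0.3385 -0.0883  0.2388] xyaw 0.452 zax [ 0.002  0.007 -1.   ] F [-0.2  0.1 -0.4]
[[-1.0, 4.1, 0.2], -0.02], [[-1.1, 4.0, 0.2], 0.0], [[-1.1, 4.0, 0.2], 0.0], [[-1.1, 4.0, 0.2], 0.0], [[-1.1, 4.0, 0.2], 0.0], [[-1.1, 4.0, 0.2], 0.0], [[-1.1, 4.0, 0.2], 0.0], [[-1.1, 4.0, 0.2], 0.0],
```

{"method": "step_arm", "body": {"increments": [[[-1.0,4.1,0.2],-0.02],[[-1.1,4.0,0.2],0],[[-1.1,4.0,0.2],0],[[-1.1,4.0,0.2],0],[[-1.1,4.0,0.2],0],[[-1.1,4.0,0.2],0],[[-1.1,4.0,0.2],0],[[-1.1,4.0,0.2],0],[[0,0,0],0],[[0,0,0],0]]}}

```text
time_s: 2.5
tcp_pos: [0.5174, -0.0928, 0.22]
orientation: [-0.005, 0.972, 0.236, 0.006]
force: [-0.3, 0.7, 0.2]
finger_gap: -0.0004
```

```bash
python3 - <<'E'
from h import *
status()
c=calibration("wrist"); p,d=get_image("wrist"); cv2.imwrite("pics/w1.png",p[:,:,::-1]); np.save("pics/w1.npy",d)
import pickle; pickle.dump(c,open("pics/w1.pkl","wb"))
for t,z in (("release_pad",.07),("jaw_back",.09),("end_stop",.06)):
    for r in tip_of("wrist",t)[:2]: print(t,r, inv(at_z(c,r["point"],z)))
E
```

```text
t 2.5 tcp [ 0.5174 -0.0928  0.22  ] clamp [ 0.0085 -0.0024  0.22  ] xyaw 0.476 zax [ 0.01   0.012 -1.   ] F [-0.3  0.7  0.2]
release_pad {'point': [315.9, 215.4], 'conf': 0.62} [ 0.01890454 -0.00157463  0.07      ]
end_stop {'point': [315.6, 39.2], 'conf': 0.79} [ 0.15932996 -0.00147327  0.06      ]
```

View pics/w1.png

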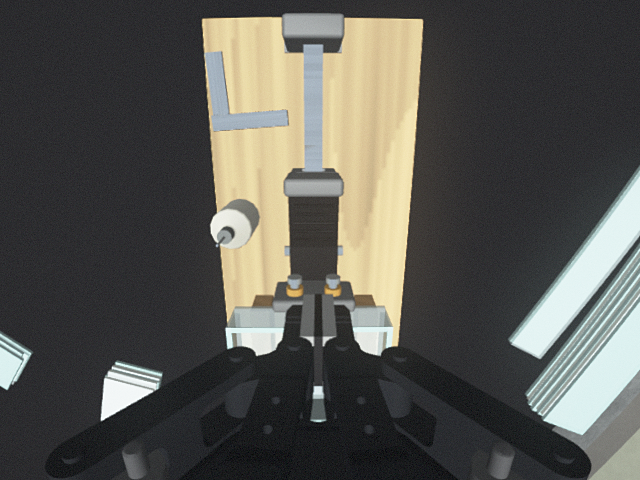

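The wrist view shows the bar at column 314, the lever plate in rows 195–280, the back plate in rows 172–195 and the end block at about row 45. The bottle tip is at (222,238). Now I'll check the bottle's clearance from the gripper linkage and refine the jaw position.

```bash
python3 - <<'E'
from h import *
import pickle
c=pickle.load(open("pics/w1.pkl","rb")); d=np.load("pics/w1.npy")
o,R=status()
C=cloud(c,d,(205,195,60,60)); L=np.array([inv(x[:3]) for x in C])
m=L[:,2]>.03; print("bottle x",np.percentile(L[m,0],[2,98]),"y",np.percentile(L[m,1],[2,98]),"zmax",L[m,2].max())
for z in (.06,.09,.1,.11):
    k=L[:,2]>z
    if k.sum(): print(z,k.sum(),L[k].min(0),L[k].max(0))
C=cloud(c,d,(270,150,90,160)); L=np.array([inv(x[:3]) for x in C])
for a in np.arange(-.06,.08,.004):
    k=(abs(L[:,1])<.012)&(L[:,0]>=a)&(L[:,0]<a+.004)
    if k.sum(): print("%.3f n%d %s"%(a+.002,k.sum(),np.round(np.percentile(L[k,2],[5,50,95]),4)))
k=(L[:,2]>.095); print("tops y",np.percentile(L[k&(L[:,0]>.03),1],[1,99]), np.percentile(L[k&(L[:,0]>.03),0],[1,99]))
C=cloud(c,d,(280,5,70,50)); L=np.array([inv(x[:3]) for x in C]); k=(L[:,2]>.064)&(L[:,2]<.08); print("block",np.percentile(L[k,0],[1,99]),np.percentile(L[k,1],[1,99]),np.median(L[k,2]))
# gripper profile in tool frame
C=cloud(c,d,(40,280,560,200)); T=(C[:,:3]-o["tcp_pos"])@R
for z in np.arange(-.15,.01,.01):
    k=(T[:,2]>=z)&(T[:,2]<z+.01)
    if k.sum()>3: print("tool z %.3f"%z,k.sum(),"x",np.round(np.percentile(T[k,0],[1,99]),3),"y",np.round(np.percentile(T[k,1],[1,99]),3))
E
```

```text
t 2.7 tcp [ 0.5172 -0.091   0.2201] clamp [ 0.0102 -0.0031  0.2201] xyaw 0.48 zax [ 0.01   0.013 -1.   ] F [0.6 0.3 0.8]
bottle x [-0.00977447  0.0242143 ] y [0.05624715 0.09030557] zmax 0.1128869875191372
0.06 1403 [-0.01213878  0.05540961  0.06011943] [0.02456122 0.09307007 0.11288699]
0.09 131 [-0.0002883   0.06858451  0.09000018] [0.01197332 0.08044945 0.11288699]
0.1 22 [0.0047293  0.07338003 0.10050861] [0.00663634 0.07532072 0.11288699]
0.11 8 [0.0047293  0.07350577 0.11077143] [0.00651655 0.07532072 0.11288699]
-0.054 n1 [0.0972 0.0972 0.0972]
-0.050 n282 [0.0592 0.0717 0.0884]
-0.046 n71 [0.0643 0.0657 0.0876]
-0.042 n118 [0.0644 0.0654 0.0856]
-0.038 n115 [0.0642 0.0652 0.0852]
-0.034 n126 [0.0641 0.0652 0.0861]
-0.030 n102 [0.0639 0.0649 0.066 ]
-0.026 n107 [0.0637 0.0649 0.0662]
-0.022 n106 [0.0636 0.0644 0.0656]
-0.018 n103 [0.0637 0.0647 0.0658]
-0.014 n114 [0.0632 0.0645 0.0656]
-0.010 n107 [0.0637 0.0647 0.0659]
-0.006 n101 [0.0641 0.0655 0.067 ]
-0.002 n124 [0.0648 0.0658 0.0669]
0.002 n99 [0.0651 0.0666 0.0676]
0.006 n123 [0.0656 0.0667 0.0678]
0.010 n108 [0.0659 0.
[... 502 characters left out ...]
491 0.0505 0.0514]
tops y [-0.021146    0.02353481] [0.04130334 0.0548697 ]
block [0.1588068  0.17619407] [-0.02260858  0.0242263 ] 0.06775916576048588
tool z -0.100 3770 x [-0.059  0.056] y [-0.019 -0.008]
tool z -0.090 16120 x [-0.061  0.058] y [-0.016 -0.001]
tool z -0.080 12731 x [-0.056  0.053] y [-0.016  0.011]
tool z -0.070 7774 x [-0.049  0.045] y [-0.016  0.011]
tool z -0.060 7800 x [-0.041  0.037] y [-0.011  0.011]
tool z -0.050 3380 x [-0.034  0.031] y [-0.012  0.011]
tool z -0.040 1095 x [-0.018  0.014] y [-0.011  0.013]
tool z -0.030 912 x [-0.015  0.011] y [-0.01  -0.004]
tool z -0.020 763 x [-0.015  0.011] y [-0.01  -0.004]
tool z -0.010 433 x [-0.015  0.01 ] y [-0.009 -0.004]
```

{"method": "step_arm", "body": {"increments": [[[-0.2,-0.8,3],0],[[-0.1,-0.6,4],0],[[0,0,3.5],0],[[0,0,2],0],[[0,0,0],0]]}}

```text
time_s: 3.2
tcp_pos: [0.5132, -0.0698, 0.094]
orientation: [-0.005, 0.97, 0.244, 0.011]
force: [0.3, -1.3, -0.4]
finger_gap: 0.0
```

```bash
python3 - <<'E'
from h import *
status()
p,d=get_image("wrist"); cv2.imwrite("pics/w2.png",p[:,:,::-1])
E
```

```text
t 3.2 tcp [ 0.5132 -0.0698  0.094 ] clamp [ 0.0309 -0.0092  0.094 ] xyaw 0.492 zax [ 0.018  0.016 -1.   ] F [ 0.3 -1.3 -0.4]
```

View pics/w2.png

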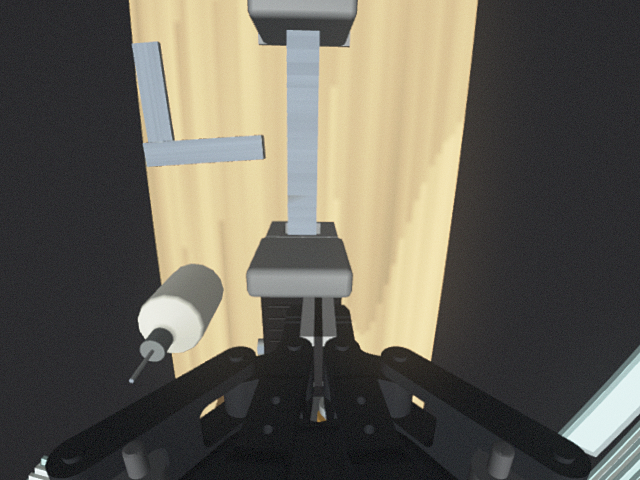

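The fingertips are at about (318,300), close to the back plate and roughly 8 mm off centre. I'll correct that before pressing.

{"method": "step_arm", "body": {"increments": [[[-0.4,0.3,0],0.01],[[-0.4,0.2,0],0.01],[[0,0,0],0]]}}

```text
time_s: 3.55
tcp_pos: [0.5107, -0.0777, 0.0981]
orientation: [-0.005, 0.972, 0.234, 0.014]
force: [0.2, 0.4, 0.5]
finger_gap: 0.0003
```

```bash
python3 - <<'E'
from h import *
status()
E
```

```text
t 3.55 tcp [ 0.5107 -0.0777  0.0981] clamp [ 0.025  -0.0033  0.0981] xyaw 0.472 zax [ 0.025  0.015 -1.   ] F [0.2 0.4 0.5]
```

{"method": "step_arm", "body": {"increments": [[[-0.3,0,1.2],0],[[0,0,1.0],0],[[0,0,0.3],0]]}}

```text
time_s: 3.85
tcp_pos: [0.511, -0.0798, 0.0754]
orientation: [-0.003, 0.972, 0.233, 0.017]
force: [0.2, 1.1, -0.3]
finger_gap: -0.0002
```

```bash
python3 - <<'E'
from h import *
status()
E
```

```text
t 3.85 tcp [ 0.511  -0.0798  0.0754] clamp [ 0.0231 -0.0027  0.0754] xyaw 0.47 zax [ 0.032  0.015 -0.999] F [ 0.2  1.1 -0.3]
```

{"method": "step_arm", "body": {"increments": [[[-0.2,-0.2,0.7],0],[[0,0,0.7],0],[[0,0,0.6],0]]}}

```text
time_s: 4.15
tcp_pos: [0.5098, -0.0769, 0.0581]
orientation: [-0.004, 0.972, 0.234, 0.019]
force: [-13.5, -0.6, 85.2]
finger_gap: 0.0001
```

```bash
python3 - <<'E'
from h import *
status()
E
```

```text
t 4.15 tcp [ 0.5098 -0.0769  0.0581] clamp [ 0.0262 -0.0029  0.0581] xyaw 0.472 zax [ 0.036  0.016 -0.999] F [-13.5  -0.6  85.2]
```

That put 85 N on the lever stop, so the arm is stiff. I'll ease off by about 2 mm.

{"method": "step_arm", "body": {"increments": [[[0,0,-0.2],0]]}}

```text
time_s: 4.25
tcp_pos: [0.5097, -0.0775, 0.0617]
orientation: [-0.003, 0.972, 0.233, 0.02]
force: [-1.8, -1.1, 5.9]
finger_gap: 0.0001
```

```bash
python3 - <<'E'
from h import *
status()
E
```

```text
t 4.25 tcp [ 0.5097 -0.0775  0.0617] clamp [ 0.0257 -0.0025  0.0617] xyaw 0.471 zax [ 0.037  0.015 -0.999] F [-1.8 -1.1  5.9]
```

{"method": "step_arm", "body": {"increments": [[[0,-0.5,0.15],0],[[0,-0.8,0.1],0]]}}

```text
time_s: 4.45
tcp_pos: [0.5052, -0.069, 0.0611]
orientation: [-0.001, 0.973, 0.232, 0.021]
force: [0.1, -3.2, 5.2]
finger_gap: -0.0004
```

```bash
python3 - <<'E'
from h import *
status()
E
```

```text
t 4.45 tcp [ 0.5052 -0.069   0.0611] clamp [ 0.0353 -0.0025  0.0611] xyaw 0.468 zax [ 0.041  0.011 -0.999] F [ 0.1 -3.2  5.2]
```

The jaw is moving: push force is about 3 N and the lever is held down at about 5 N.

{"method": "step_arm", "body": {"increments": [[[0,-1.1,0.15],-0.01],[[0,-1.2,0.12],0],[[0,-1.2,0.12],0]]}}

```text
time_s: 4.75
tcp_pos: [0.4927, -0.0438, 0.0598]
orientation: [0.005, 0.972, 0.232, 0.025]
force: [-1.1, -4.4, 20.8]
finger_gap: -0.0002
```

```bash
python3 - <<'E'
from h import *
status()
E
```

```text
t 4.75 tcp [ 0.4927 -0.0438  0.0598] clamp [ 0.0634 -0.0029  0.0598] xyaw 0.47 zax [ 0.051  0.003 -0.999] F [-1.1 -4.4 20.8]
```

{"method": "step_arm", "body": {"increments": [[[0,-1.2,0.02],0],[[0,-1.2,0.06],0]]}}

```text
time_s: 4.95
tcp_pos: [0.4836, -0.0259, 0.0603]
orientation: [0.008, 0.973, 0.23, 0.027]
force: [0.8, -4.5, 8.9]
finger_gap: -0.0002
```

```bash
python3 - <<'E'
from h import *
status()
E
```

```text
t 4.95 tcp [ 0.4836 -0.0259  0.0603] clamp [ 0.0835 -0.0029  0.0603] xyaw 0.465 zax [ 0.057 -0.002 -0.998] F [ 0.8 -4.5  8.9]
```

{"method": "step_arm", "body": {"increments": [[[0,-1.2,0.06],-0.01],[[0,-1.2,0.06],0]]}}

```text
time_s: 5.15
tcp_pos: [0.4744, -0.0078, 0.0601]
orientation: [0.011, 0.972, 0.232, 0.029]
force: [-0.6, -4.6, 10.7]
finger_gap: -0.0005
```

```bash
python3 - <<'E'
from h import *
status()
E
```

```text
t 5.15 tcp [ 0.4744 -0.0078  0.0601] clamp [ 0.1038 -0.0031  0.0601] xyaw 0.47 zax [ 0.062 -0.007 -0.998] F [-0.6 -4.6 10.7]
```

{"method": "step_arm", "body": {"increments": [[[0,-1.2,0.05],0],[[0,-0.9,0.05],0]]}}

```text
time_s: 5.35
tcp_pos: [0.4664, 0.0083, 0.0606]
orientation: [0.013, 0.973, 0.23, 0.029]
force: [-0.2, -4.6, 4.9]
finger_gap: -0.0002
```

```bash
python3 - <<'E'
from h import *
status()
E
```

```text
t 5.35 tcp [0.4664 0.0083 0.0606] clamp [ 0.1218 -0.0033  0.0606] xyaw 0.466 zax [ 0.062 -0.012 -0.998] F [-0.2 -4.6  4.9]
```

{"method": "step_arm", "body": {"increments": [[[0,-0.8,0.1],-0.01],[[0,-0.5,0.07],0]]}}

```text
time_s: 5.55
tcp_pos: [0.4624, 0.0157, 0.0611]
orientation: [0.016, 0.972, 0.232, 0.026]
force: [4.7, -14.1, 1.2]
finger_gap: -0.0002
```

```bash
python3 - <<'E'
from h import *
status()
E
```

```text
t 5.55 tcp [0.4624 0.0157 0.0611] clamp [ 0.1302 -0.0032  0.0611] xyaw 0.47 zax [ 0.058 -0.019 -0.998] F [  4.7 -14.1   1.2]
```

```bash
python3 - <<'E'
from h import *
status()
for n,(x,y,w,h) in (("scene",(200,175,180,120)),("top",(245,170,200,145)),("wrist",(0,0,640,480))):
    p,d=get_image(n); np.save(f"pics/{n}3.npy",d); f=4 if n!="wrist" else 1
    cv2.imwrite(f"pics/{n}3z.png",cv2.resize(p[y:y+h,x:x+w,::-1],None,fx=f,fy=f,interpolation=cv2.INTER_CUBIC))
status()
E
```

```text
t 5.55 tcp [0.4624 0.0157 0.0611] clamp [ 0.1302 -0.0032  0.0611] xyaw 0.47 zax [ 0.058 -0.019 -0.998] F [  4.7 -14.1   1.2]
t 5.7 tcp [0.4624 0.0155 0.0611] clamp [ 0.13   -0.0031  0.0611] xyaw 0.47 zax [ 0.058 -0.019 -0.998] F [ 0.3 -6.2  4.6]
```

View pics/scene3z.png

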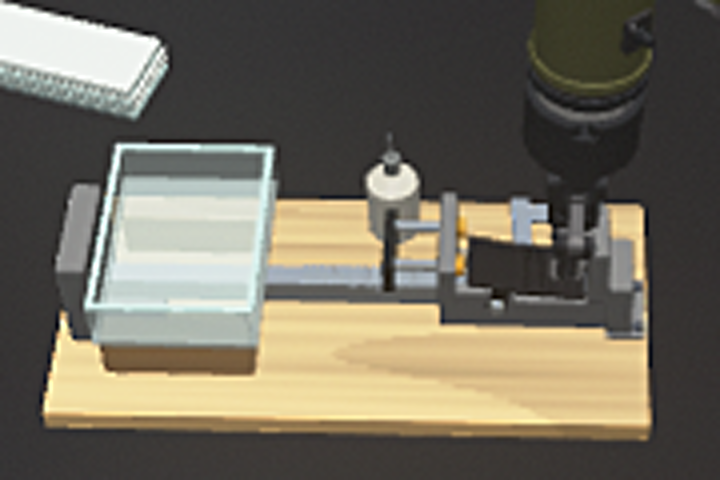

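View pics/wrist3z.png

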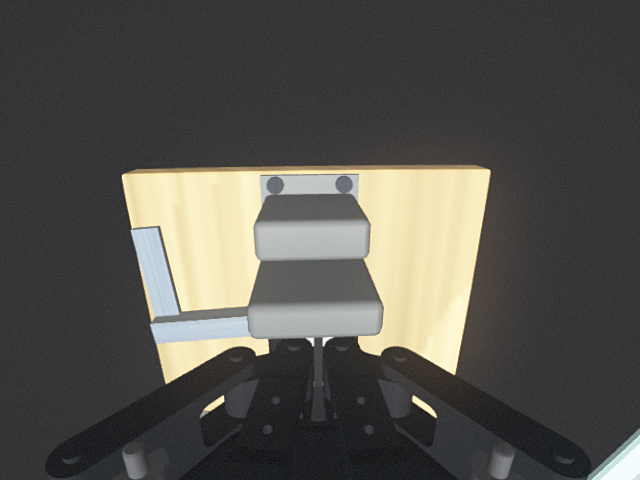

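The jaw's back plate is up against the end block: (600,270) in the scene crop and row 260 in the wrist view. The tray hasn't moved. One more push will confirm it.

{"method": "step_arm", "body": {"increments": [[[0,-0.3,0.12],0]]}}

```text
time_s: 5.8
tcp_pos: [0.4624, 0.0154, 0.061]
orientation: [0.017, 0.973, 0.23, 0.026]
force: [0.2, -6.2, 12.5]
finger_gap: 0.0003
```

```bash
python3 - <<'E'
from h import *
status()
E
```

```text
t 5.8 tcp [0.4624 0.0154 0.061 ] clamp [ 0.1299 -0.003   0.061 ] xyaw 0.466 zax [ 0.058 -0.022 -0.998] F [ 0.2 -6.2 12.5]
```

{"method": "step_arm", "body": {"increments": [[[0,-0.7,0.06],0]]}}

```text
time_s: 5.9
tcp_pos: [0.4628, 0.0157, 0.0616]
orientation: [0.021, 0.974, 0.226, 0.026]
force: [8.4, -21.9, -2.4]
finger_gap: 0.0
```

```bash
python3 - <<'E'
from h import *
status()
E
```

```text
t 5.9 tcp [0.4628 0.0157 0.0616] clamp [ 0.13   -0.0035  0.0616] xyaw 0.457 zax [ 0.061 -0.029 -0.998] F [  8.4 -21.9  -2.4]
```

The jaw is firmly at the stop: 23 N of push gives no movement. Now I'll lift to let the lever spring up, staying light against the plate.

{"method": "step_arm", "body": {"increments": [[[0,0,-0.5],0],[[0,0.05,-0.8],0],[[0,0.2,-1.0],0]]}}

```text
time_s: 6.2
tcp_pos: [0.4631, 0.0121, 0.085]
orientation: [0.023, 0.974, 0.225, 0.026]
force: [0.1, 0.4, -1.1]
finger_gap: 0.0001
```

```bash
python3 - <<'E'
from h import *
status()
E
```

```text
t 6.2 tcp [0.4631 0.0121 0.085 ] clamp [ 0.1267 -0.0022  0.085 ] xyaw 0.455 zax [ 0.061 -0.032 -0.998] F [ 0.1  0.4 -1.1]
```

{"method": "step_arm", "body": {"increments": [[[0,0.4,-2],0],[[0,0.3,-4],0],[[0,0,-5],0],[[0,0,-4],0],[[0,0,0],0],[[0,0,0],0]]}}

```text
time_s: 6.8
tcp_pos: [0.4545, 0.0136, 0.244]
orientation: [0.021, 0.973, 0.228, 0.026]
force: [-0.2, 0.5, -0.7]
finger_gap: 0.0001
```

```bash
python3 - <<'E'
from h import *
o,R=status()
for n,(x,y,w,h) in (("scene",(200,175,180,120)),("top",(245,170,200,145)),("wrist",(0,0,640,480))):
    c=calibration(n); p,d=get_image(n); np.save(f"pics/{n}4.npy",d); f=4 if n!="wrist" else 1
    cv2.imwrite(f"pics/{n}4z.png",cv2.resize(p[y:y+h,x:x+w,::-1],None,fx=f,fy=f,interpolation=cv2.INTER_CUBIC))
    if n=="wrist":
        C=cloud(c,d,(220,0,180,480)); L=np.array([inv(x[:3]) for x in C])
        for a in np.arange(.03,.20,.004):
            k=(abs(L[:,1])<.012)&(L[:,0]>=a)&(L[:,0]<a+.004)&(L[:,2]<.13)
            if k.sum(): print("%.3f n%d %s"%(a+.002,k.sum(),np.round(np.percentile(L[k,2],[5,50,95]),4)))
status()
E
```

```text
t 6.8 tcp [0.4545 0.0136 0.244 ] clamp [0.132  0.0048 0.244 ] xyaw 0.462 zax [ 0.06  -0.029 -0.998] F [-0.2  0.5 -0.7]
0.052 n61 [0.0582 0.0715 0.0874]
0.056 n278 [0.0608 0.0755 0.0884]
0.060 n115 [0.0636 0.0649 0.0863]
0.064 n80 [0.0634 0.0645 0.0659]
0.068 n81 [0.0637 0.0647 0.0655]
0.072 n85 [0.0635 0.0645 0.0658]
0.076 n81 [0.0635 0.0646 0.0658]
0.080 n88 [0.0635 0.0646 0.0658]
0.084 n87 [0.0636 0.0648 0.0656]
0.088 n88 [0.0633 0.0648 0.0661]
0.092 n88 [0.0639 0.0648 0.0656]
0.096 n78 [0.0644 0.0655 0.0665]
0.100 n101 [0.0651 0.0663 0.0677]
0.104 n76 [0.0655 0.0665 0.0677]
0.108 n101 [0.0664 0.0676 0.0686]
0.112 n87 [0.0666 0.0677 0.0688]
0.116 n103 [0.0674 0.0684 0.0697]
0.120 n89 [0.0676 0.069  0.0701]
0.124 n110 [0.0687 0.0697 0.0711]
0.128 n94 [0.069 0.07  0.071]
0.132 n109 [0.0696 0.0708 0.0721]
0.136 n73 [0.0696 0.071  0.0722]
0.144 n34 [0.0991 0.1007 0.1023]
0.148 n131 [0.101  0.1021 0.103 ]
0.152 n139 [0.1009 0.102  0.1033]
0.156 n154 [0.1    0.1017 0.103 ]
0.160 n331 [0.0664 0.0787 0.0995]
0.164 n116 [0.067  0.068  0.0689]
0.168 n122 [0.067  0.0681 0.0692]
0.172 n115 [0.0667 0.0681 0.0693]
0.176 n276 [0.0192 0.0534 0.068 ]
0.180 n91 [0.0177 0.0191 0.0201]
0.184 n91 [0.018  0.0191 0.0201]
0.188 n131 [-0.0027  0.0146  0.0191]
0.192 n89 [-0.0036 -0.0021 -0.001 ]
0.196 n92 [-0.0033 -0.0022 -0.0009]
0.200 n91 [-0.0034 -0.0021 -0.0008]
t 6.95 tcp [0.4541 0.0133 0.2423] clamp [0.1319 0.0053 0.2423] xyaw 0.462 zax [ 0.056 -0.03  -0.998] F [ 0.6 -0.1  0.1]
```

View pics/wrist4z.png

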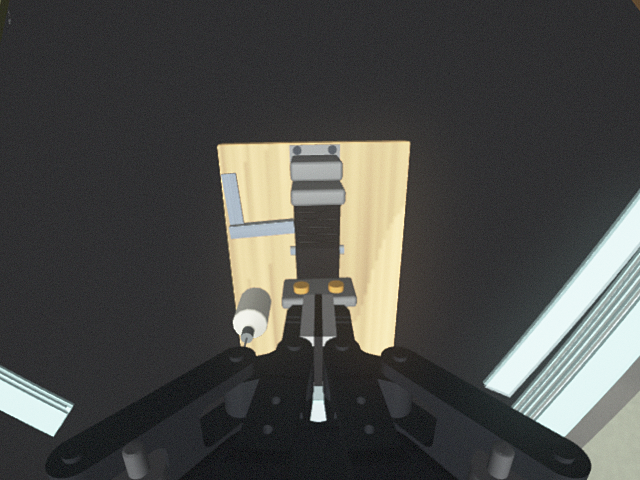

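View pics/scene4z.png

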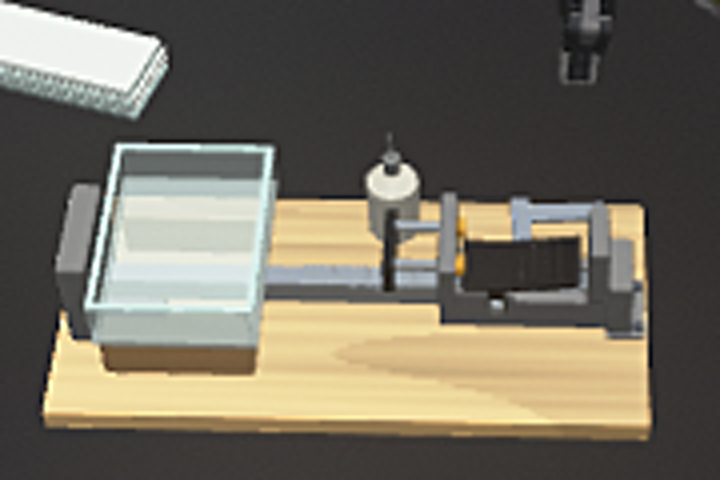

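View pics/top4z.png

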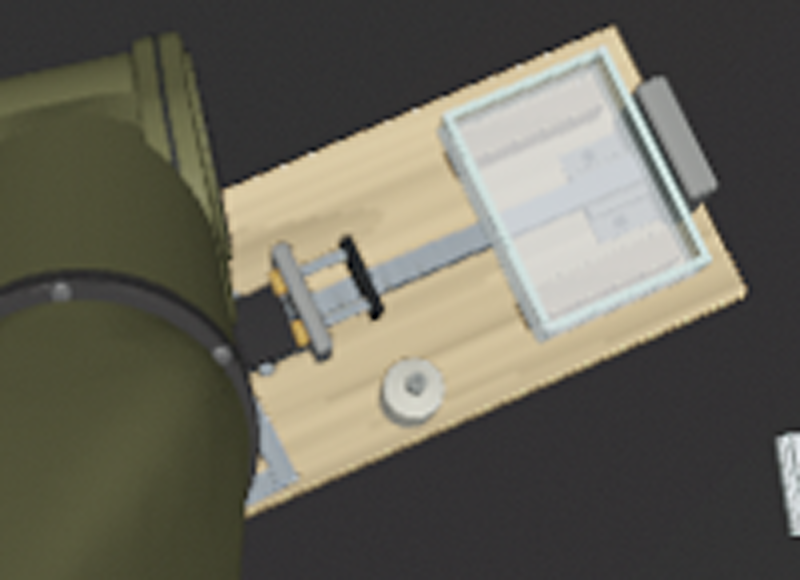

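```bash
python3 - <<'E'
from h import *
c=calibration("wrist"); p,d=get_image("wrist"); cv2.imwrite("pics/w5z.png",cv2.resize(p[130:300,250:390,::-1],None,fx=4,fy=4,interpolation=cv2.INTER_CUBIC))
C=cloud(c,d,(270,140,90,90)); L=np.array([inv(x[:3]) for x in C])
k=L[:,2]>.095; print("plate top",np.percentile(L[k,0],[1,99]))
k=(L[:,2]>.064)&(L[:,2]<.072)&(L[:,0]>.15)&(abs(L[:,1])<.02); print("block top",np.percentile(L[k,0],[1,99]))
k=(L[:,0]>.15)&(L[:,0]<.17)&(abs(L[:,1])<.02)&(L[:,2]<.06); print("low points in gap",k.sum())
status()
E
```

```text
plate top [0.14493952 0.15860482]
block top [0.15828404 0.17647545]
low points in gap 0
t 7.0 tcp [0.454  0.0132 0.2419] clamp [0.1319 0.0054 0.2419] xyaw 0.461 zax [ 0.056 -0.03  -0.998] F [ 1.   0.  -1.2]
```

View pics/w5z.png

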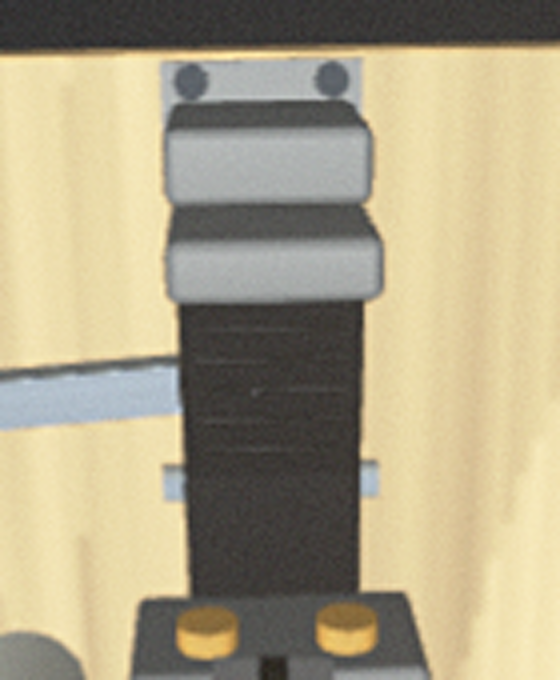

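The back plate's outer face is at 158.6 mm and the block face at 158.3 mm, so they touch. The lever is up, the tray is in place, and the robot is clear of everything.

```bash
python3 - <<'E'
from h import *
print(hand_in())
E
```

```text
the job is handed in; nothing more can be done
None
```

The clamp is open and the job is handed in. With the fingers closed, I pressed the release lever down and pushed the jaw back until it met the end block. I then lifted off so the lever sprang up. It took about 7 s of robot time, well under the 35 s limit.

**Last checks**
- **At the stop:** pushing with about 23 N no longer moved the jaw. The wrist depth picture puts the back plate's outer face at 158.6 mm and the block face at 158.3 mm, so they touch within measuring error. No gap showed in the pictures.
- **Lever:** its height profile is back to what it was before the press, so it is up.
- **Tray and bench:** in the final pictures the tray, glue bottle and square are where they started. I didn't check the other things on the bench individually, but the arm did not go near them. It stands clear, about 0.24 m up, with no contact force.

**What did not go smoothly**
- **First press:** I pressed harder than intended and reached about 85 N on the lever's stop for one step, below the 120 N wrist limit. I eased off at once and then mostly held 5–10 N, with one reading of 21 N.
- **Light lever readings:** as the jaw met the block, two readings dropped to about 1 and -2 N while the fingertips stayed low, so I judged the lever was still down.
- **Tool tilt:** the tool drifted to about 4° of tilt during the push, which did not affect the result.
- **Possible touch on approach:** the fingertip may have brushed the back plate (about 1 N, within noise) before I recentred it.

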